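# Set the eccentric guide of a toy-blank jig with a setting block

### The arm

A 7-joint arm with a two-finger parallel gripper is mounted at the origin on the work surface. World frame = base frame: x ahead of the robot, y to its left, z up, the work surface at z = 0. Lengths are in m, angles in rad, forces in N, time in s.
With the tool pointing down it reaches from about 0.4 to 0.85 m from the base axis. Payload 4.4 kg.
Tool frame: the origin (TCP) lies at the very end of the fingers, on their centre line; the grasp point (between the pads) lies 19 mm behind it (bot.hold_point_z is the distance from the TCP to the grasp point, in m); z points along the fingers, y is the line along which they close (so a half turn about z gives the same grasp; the last joint's range is limited). The gripper opens to 94 mm and grips with 3 to 60 N. Pads are 16 mm wide; open, the fingers measure 119 mm over their backs; the gripper's body (75 mm by 177 mm) begins 78 mm behind the grasp point.
Start: joints at [1.241, 0.628, 0.038, 1.517, -0.027, 0.996, -0.02], TCP at [0.17, -0.628, 0.205] pointing down, gripper open.
Joint ranges: [-3.06, 3.06], [-0.37, 2.12], [-1.25, 1.32], [0.18, 2.47], [-1.1, 4.24], [0.23, 1.98], [-2.94, 2.94]. Speed limits (rad/s): [2.57, 2.57, 3.14, 3.14, 3.14, 3.14, 3.14].

### API

Orientations are given as a rotation vector (axis times angle).
In Python, from station import telemetry, cams, order, finder, bot gives the robot as it stands.
- The arm moves only by the tool step_arm, never from a script. Its arguments are lists of equal length, an entry for each row: "dp": the shift along the world's x, y, z normalised to -1 to 1, where 1 is 25 mm, a list of three; "yaw": the turn about the world's z normalised to -1 to 1, where 1 is 2 rad; "jaw": the closure in counts, from 0 (fully open) to 255 (shut). In form: {"dp": [[x, y, z], ...], "yaw": [yaw, ...], "jaw": [jaw, ...]}. A call has 1 to 5 rows; each row shifts and turns the commanded pose from where the row before left it; what a row does not reach is not made up. A row lasts 1/10 s, in which the tool goes at most 50 mm and 8.59 degrees, less where a joint would pass 70% of its speed; a pose out of reach is approached as far as the arm can. A call with a number of a shift or a turn outside -1 to 1 is refused whole. A call with a gripper value outside its range is refused whole. The fingers move at their own pace and stop on an object; the grip force is fixed at half the most. Time passes only in rows, so rows that do not move let the fingers close. It gives the time, the measured TCP pose, the force, the opening and the grip force at its end, in the units of the state.
- telemetry.state(): the state, without advancing time (a new reading comes with each control period).
- cams.read_camera(name): name is "scene" or "top"; returns a dict with "pixels" (400x640x3 uint8, red, green, blue), "range_z" (400x640 float32, m along the optical axis (not along the pixel's ray), 0 where there is no reading), "camera_matrix" (3x3 intrinsics, pixels), "D" ([k1, k2, p1, p2, k3] as OpenCV has them; the pictures are not rectified), "origin" and "rotation" of the camera in the world. Camera axes: x right, y up, looking along -z (the intrinsics and any distortion apply to the point x, -y, -z); pixel columns grow to the right and rows downward; lengths in m; the calibration is good to about 2 mm. A picture is of the moment at which its call begins.
- order.job_done(): hands the job in; it is judged then, once.
Trained networks look in a picture, given as the dict that the camera call returned (one of the last four; its "shot" number tells which), for a name from the list of things; names that differ only in an ending like _2 or _b are one class to them, and where a whole thing is asked for, a point or a joint stands for the part that bears it (a point fixed in the world has none). Each returns a list of dicts, best first, with "conf" (0 to 1); they miss things now and then, are a little off and sometimes report something else, mostly with a low value. They report only what shows in the picture. A call takes as long as a camera call. They do not tell look-alikes from the thing itself.
- finder.recognise(picture, thing): "centre" ([column, row] as shares, 0 to 1, of the picture: columns of its width, rows of its height, amid what is visible of it).
- finder.masks_of(picture, thing): "mask" (400x640 bool, what is visible of it) and "centre" ([column, row] as shares, 0 to 1, of the picture: columns of its width, rows of its height, amid what is visible of it).
- finder.mark_of(picture, thing): "centre" ([column, row] as shares, 0 to 1, of the picture: columns of its width, rows of its height: a listed point, or the origin of a listed thing).
The state is a dict: "time": time; "qpos": joint angles; "qd": joint speeds; "joint_efforts": joint torques, N m; "eef_pos": TCP position; "eef_rot": TCP orientation; "ft_force": force on the tool from outside, world axes, zero at the start; "torque": the same for the moment, N m; "gripper_width": finger opening in m; "finger_force": force on a finger pad.
Only numpy, scipy, OpenCV 4.12 (cv2) and the standard library are available. Lean on these libraries where they do the work, as an engineer would, in place of code of your own. Each camera call takes 0.05 s, during which the arm holds its last target. There are 200 camera calls.

### The job

Lay the aluminium setting block (the one with a post) flat in the right-hand end (seen from the robot) of the jig's channel, between the steel eccentric roller and the sprung wooden strip, and turn the crank until the block is lightly nipped: it must drag perceptibly when pushed along, but still slide without being wedged. Then, with that setting, slide the block along the channel to the left until its end is at the wooden stop, and leave it there still lightly nipped, without knocking over or shoving aside the toys, jars, tins and cups around it.

Things in the scene. Friction and masses are not known exactly. Their poses are not given: they have to be found in the camera images.
- jig: Jig: plywood plate 225 (x) x 260 (y) x 12 mm fixed to the bench. Origin on its underside, 7.5 mm nearer the robot than the plate's centre; x away from the robot, y to its left along the channel, z up. 'Jig x, y' below are mm in this frame. The channel runs along y between the eccentric roller (near side) and the sprung strip (far side).
- strip_nominal (a point): Nominal middle of the strip's face at rest: jig x=65, y=0, mid-height. The true face is parallel to y but lies anywhere from x=61.5 to 68.5: find it by touch or drag. Strip: light wood, 200 long, top 34 above the plate, 18 mm in front of a fixed wooden rail. Pushed in +x it yields at 2.5 N/mm for 8 mm, then is solid; it springs back.
- stop_face (a point): Middle of the face of the wooden stop that closes the left end of the channel: jig x=40, y=95, 15 mm above the plate; 50 wide in x, 30 high. The block touches it when the block's centre is at jig y=40.
- crank (a joint): Crank angle q (rad), 0 to 2.44, grows clockwise seen from above and closes the gap; starts at 0 to 0.25 (open). Stiff: 0.5 N m friction (7 N at the handle), stays where left. With a = 160 deg - q, the roller's centre is 14 mm from the crank's axis in direction a (from jig x towards jig y), the arm points along a + 90 deg, and the roller's face towards the strip is at jig x = 15 + 14 cos(a).
- crank_axis (a point): Foot of the crank's vertical axis on the plate: jig x=-7, y=-14.
- crank_pin (a point): Middle of the crank's upright round wooden handle, 17 diameter, 44 high (from 56.5 to 100.5 above the bench), fixed on the arm 75 mm from the crank's axis.
- roller_mid (a point): Eccentric steel roller, an upright disc 44 diameter, 34 high from 1 mm above the plate; this is its centre. It turns with the crank.
- gauge_mid (a point): Centre of the body (18 mm above the underside) of the aluminium setting block: 50 wide (x) x 110 long (y) x 36 high, with a square post 16 x 16 x 38 on the middle of its top; 0.4 kg give or take 20 %. y runs along its length; the same after half a turn. Starts on the bench left or right of the jig.
- gauge_post (a point): Middle of the block's post, 55 mm above the block's underside. Loose, the block drags 1.5 to 3.5 N when slid. Friction on strip and roller is 0.5 to 0.7 each. Rightly set it is nipped with 2 to 9 N between roller and strip (strip pressed back about 1 to 3.5 mm), best about 5 N: a push of 8 to 9 N in all then just keeps it sliding, less than 5 N is too loose, 13 N or more too tight.
- elephant: Bystander: unpainted carved wooden elephant, 110 long, 80 high; origin under its centre.
- jar: Bystander: white jar, 52 diameter, 70 high; origin under its centre.
- tin: Bystander: tin, 76 diameter, 95 high; origin under its centre.
- blank: Bystander: plain wooden offcut 30 x 75 x 22, no post; origin under its centre.
- cup: Bystander: white cup, 72 across, 60 high; origin under its centre.
Things that resemble listed ones, but are neither listed nor needed, are in the scene too. Leave any purple look-alike of the part that bears gauge_mid alone.

How it is judged:
By the outcome, as a careful person would: the job done as asked, in the order asked, and still so for the second after the job is handed in, with the robot touching nothing.
It also fails if it takes over 72 s, if anything falls off the work surface, if the arm or the gripper's body presses on something with over 40 N, if the wrist force passes 120 N, or if a joint passes its speed limit or range.

## Working session

There is one attempt and no reset: what is moved stays moved. The work goes in short steps, Python scripts to look and compute and a tool call to move; the robot and the scene stay as the last step left them, time stands still between calls to the robot, and variables do not carry over. Pictures are saved under pics/ and viewed, at most 10 in all, crops included, and the job is handed in when it is done.

Besides the shell and the picture viewer there is one more tool, called after ">>>" in YAML: its name, and indented under it one key for each argument. step_arm: Moves the arm, as the interface text tells. Scaled input: -1 to 1 covers 25 mm each way for a shift and 2 rad each way for a turn. Its arguments: {"type":"object","properties":{"dp":{"type":"array","items":{"type":"array","items":{"type":"number","minimum":-1,"maximum":1}}},"yaw":{"type":"array","items":{"type":"number","minimum":-1,"maximum":1}},"jaw":{"type":"array","items":{"type":"number"}}},"required":["dp","yaw","jaw"]}

```bash
mkdir -p pics; cat > h.py <<'E'
import numpy as np, cv2
from station import telemetry, cams, order, finder, bot
def world(p,col,row,z=None):
    """pixel -> world; depth if z None, else intersect plane z"""
    K=np.array(p["camera_matrix"],float);D=np.array(p["D"],float)
    u=cv2.undistortPoints(np.array([[[col,row]]],float),K,D)[0,0]
    d=np.array([u[0],-u[1],-1.0]);R=np.array(p["rotation"]);o=np.array(p["origin"])
    if z is None:
        r=p["range_z"][int(round(row)),int(round(col))]
        return o+R@(d*r)
    w=R@d
    return o+w*(z-o[2])/w[2]
def cloud(p,mask=None):
    K=np.array(p["camera_matrix"],float);D=np.array(p["D"],float)
    m=p["range_z"]>0
    if mask is not None:m&=mask
    r,c=np.nonzero(m)
    u=cv2.undistortPoints(np.stack([c,r],1).astype(float)[:,None],K,D)[:,0]
    z=p["range_z"][r,c]
    return (np.stack([u[:,0],-u[:,1],-np.ones(len(u))],1)*z[:,None])@np.array(p["rotation"]).T+np.array(p["origin"]),c,r
E
cat > a.py <<'E'
from h import *
for n in ("top","scene"):
    p=cams.read_camera(n); print(n,p["origin"],np.round(p["rotation"],3).tolist())
    cv2.imwrite(f"pics/{n}1.png",p["pixels"][:,:,::-1])
    for t in ("jig","gauge_mid","gauge_post","crank_pin","crank_axis","roller_mid","stop_face","strip_nominal","elephant","jar","tin","blank","cup"):
        for d in finder.mark_of(p,t)[:3]:
            c=d["centre"][0]*640;r=d["centre"][1]*400
            try: w=world(p,min(c,639),min(r,399)).round(3)
            except Exception as e: w=e
            print(t,round(d["conf"],2),round(c),round(r),w)
s=telemetry.state();print(s["time"],s["eef_pos"],s["eef_rot"],s["ft_force"],bot.hold_point_z)
E
python3 a.py
```

```text
top [3.78225025e-01 4.10080916e-04 1.12276790e+00] [0.059, -0.07, -1.571]
jig 0.61 319 172 [2.074 1.696 2.819]
gauge_mid 0.82 458 294 [2.055 1.677 2.8  ]
gauge_mid 0.78 394 271 [2.059 1.681 2.804]
gauge_mid 0.72 446 189 [2.076 1.698 2.82 ]
gauge_post 0.87 446 188 [2.076 1.698 2.82 ]
gauge_post 0.84 459 295 [2.045 1.667 2.79 ]
gauge_post 0.26 325 180 [2.08  1.702 2.825]
crank_pin 0.96 355 179 [1.997 1.619 2.742]
crank_axis 0.76 325 173 [2.045 1.668 2.79 ]
crank_axis 0.23 318 146 [2.086 1.708 2.831]
roller_mid 0.57 321 178 [2.084 1.706 2.829]
stop_face 0.98 285 155 [2.131 1.753 2.876]
strip_nominal 0.91 318 146 [2.086 1.708 2.83 ]
strip_nominal 0.71 322 179 [2.079 1.701 2.823]
elephant 0.7 184 182 [2.018 1.64  2.762]
jar 0.72 169 128 [2.068 1.69  2.812]
tin 0.83 443 124 [2.053 1.675 2.797]
blank 0.39 181 182 [2.015 1.637 2.759]
cup 0.68 182 252 [2.103 1.725 2.848]
scene [0.9506654  0.489439   1.07416773] [0.302, 0.711, 2.273]
jig 0.55 283 228 [-1.951 -2.412 -1.828]
gauge_mid 0.73 227 156 [-2.137 -2.599 -2.014]
gauge_mid 0.72 279 115 [-2.233 -2.695 -2.11 ]
gauge_mid 0.67 303 143 [-2.104 -2.565 -1.98 ]
gauge_post 0.96 300 137 [-2.062 -2.523 -1.939]
gauge_post 0.96 284 104 [-2.276 -2.737 -2.152]
gauge_post 0.8 223 147 [-2.062 -2.523 -1.938]
crank_pin 0.86 269 191 [-1.864 -2.325 -1.74 ]
crank_axis 0.81 286 220 [-1.892 -2.354 -1.769]
crank_axis 0.16 178 187 [-2.065 -2.526 -1.941]
roller_mid 0.93 284 217 [-1.88  -2.341 -1.756]
stop_face 0.74 296 250 [-1.797 -2.258 -1.673]
strip_nominal 0.55 265 235 [-1.864 -2.325 -1.74 ]
elephant 0.64 378 301 [-1.622 -2.083 -1.498]
jar 0.74 352 354 [-1.484 -1.945 -1.361]
jar 0.41 224 147 [-2.068 -2.529 -1.945]
tin 0.67 180 185 [-2.045 -2.506 -1.921]
blank 0.49 262 144 [-2.186 -2.647 -2.063]
cup 0.68 420 256 [-1.794 -2.255 -1.67 ]
1.4 [ 0.1695337  -0.62753155  0.20548621] [3.11427158e+00 4.13180125e-01 4.55427573e-05] [-0.35559396 -0.26609331  0.32806106] 0.0188
```

```bash
sed -i 's/np.array(p\["rotation"\])/cv2.Rodrigues(np.array(p["rotation"],float))[0]/' h.py
cat > b.py <<'E'
from h import *
import pickle
P={}
for n in ("top","scene"):
    p=cams.read_camera(n);P[n]=p
pickle.dump(P,open("P1.pkl","wb"))
t,s=P["top"],P["scene"]
im=np.zeros((600,800,3),np.uint8)
cv2.imwrite("pics/top2.png",cv2.resize(t["pixels"][90:330,150:470][:,:,::-1],(800,600),interpolation=cv2.INTER_CUBIC))
for nm,c,r in [("g458",458,294),("g394",394,271),("g446",446,189),("pin",355,179),("axis",325,173),("stop",285,155),("tin",443,124),("eleph",184,182),("jar",169,128),("cup",182,252)]:
    print(nm,world(t,c,r).round(3))
for nm,c,r in [("g227",227,156),("g279",279,115),("g303",303,143),("p300",300,137),("p284",284,104),("p223",223,147),("pin",269,191),("blank",262,144)]:
    print(nm,world(s,c,r).round(3))
E
python3 b.py
```

```text
g458 [ 0.232 -0.371  0.07 ]
g394 [ 0.289 -0.213  0.061]
g446 [ 0.494 -0.349  0.061]
pin [ 0.514 -0.113  0.104]
axis [ 0.534 -0.042  0.068]
stop [0.59  0.061 0.016]
tin [ 0.656 -0.34   0.084]
eleph [0.511 0.311 0.069]
jar [0.657 0.362 0.042]
cup [0.335 0.331 0.005]
g227 [ 0.506 -0.338  0.034]
g279 [ 0.254 -0.359  0.036]
g303 [ 0.286 -0.203  0.034]
p300 [ 0.29  -0.213  0.059]
p284 [ 0.201 -0.391  0.034]
p223 [ 0.506 -0.35   0.069]
pin [ 0.521 -0.105  0.079]
blank [ 0.382 -0.306  0.022]
```

View pics/top2.png

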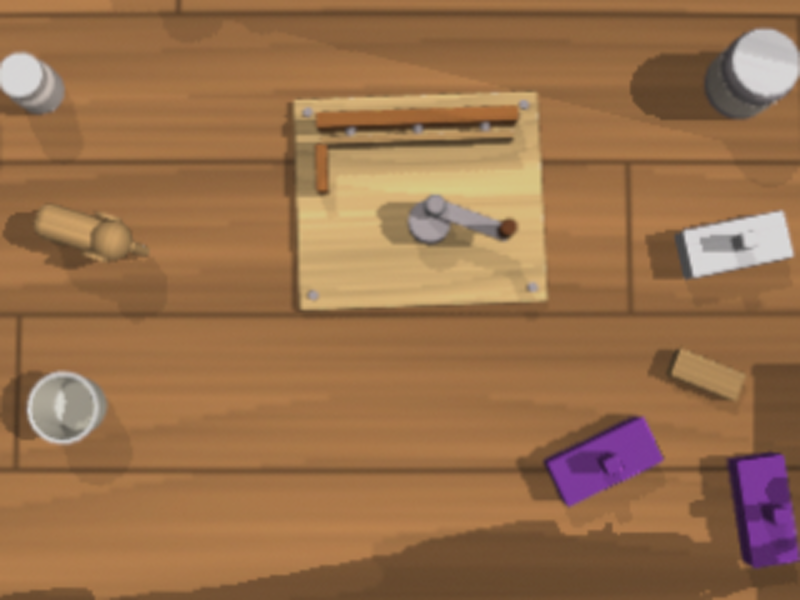

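View pics/scene1.png

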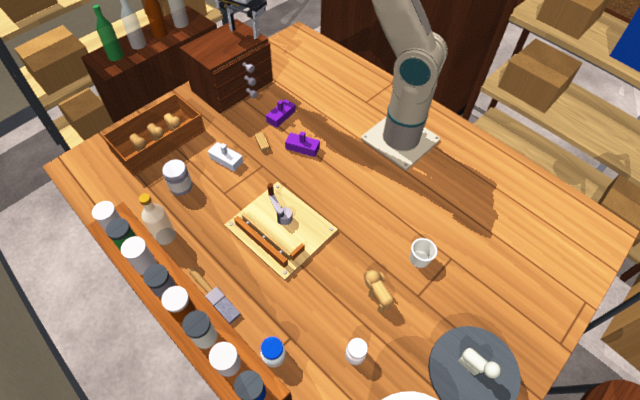

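```bash
cat > c.py <<'E'
from h import *
import pickle
t=pickle.load(open("P1.pkl","rb"))["top"]
X,c,r=cloud(t)
def rect(sel):
    # clean by largest component in image
    m=np.zeros((400,640),np.uint8);m[r[sel],c[sel]]=1
    n,l,st,_=cv2.connectedComponentsWithStats(m)
    k=1+np.argmax(st[1:,4]);s2=sel&(l[r,c]==k)
    (cx,cy),(w,h),a=cv2.minAreaRect(X[s2][:,:2].astype(np.float32))
    return s2,(cx,cy),(w,h),a
box=(c>260)&(c<375)&(r>120)&(r<220)
print("bench z",np.median(X[(r>220)&(r<240)&(c>260)&(c<340)][:,2]))
s,ce,wh,a=rect(box&(X[:,2]>.006)&(X[:,2]<.2));print("jig",ce,wh,a)
print("plate z",np.median(X[box&(abs(X[:,2]-.012)<.005)][:,2]))
for nm,(x0,x1,y0,y1) in {"blk":(418,475,170,208)}.items():
    b=(c>x0)&(c<x1)&(r>y0)&(r<y1)
    s,ce,wh,a=rect(b&(X[:,2]>.028)&(X[:,2]<.044));print(nm,ce,wh,a,np.median(X[s][:,2]))
    s,ce,wh,a=rect(b&(X[:,2]>.06)&(X[:,2]<.085));print("post",ce,wh,a,np.median(X[s][:,2]),s.sum())
b=box&(X[:,2]>.092)
s,ce,wh,a=rect(b);print("pin",X[s].mean(0),wh,s.sum())
cv2.imwrite("pics/blk.png",cv2.resize(t["pixels"][160:220,410:490][:,:,::-1],(800,600),interpolation=cv2.INTER_CUBIC))
for z0,z1 in [(.03,.055)]:
    s=box&(X[:,2]>z0)&(X[:,2]<z1)
    for k in range(0,1):
        pass
# colours of candidates
for q in [(440,192),(452,185),(388,268),(456,285)]: print(q,t["pixels"][q[1],q[0]])
E
python3 c.py
```

```text
bench z 0.0008780228514420063
jig (0.5515769124031067, -0.024628743529319763) (0.22555334866046906, 0.2582458257675171) 1.9471900463104248
plate z 0.012783160240462665
blk (0.501641571521759, -0.35410475730895996) (0.05025210231542587, 0.10972917079925537) 11.972238540649414 0.036500115000325684
post (0.5014576315879822, -0.35415181517601013) (0.015589483082294464, 0.014022358693182468) 13.603644371032715 0.07358581823218513 47
pin [ 0.51000378 -0.10741978  0.10102752] (0.014051280915737152, 0.012713083997368813) 35
(440, 192) [215 214 214]
(452, 185) [215 213 213]
(388, 268) [125  59 155]
(456, 285) [ 95  44 117]
```

View pics/blk.png

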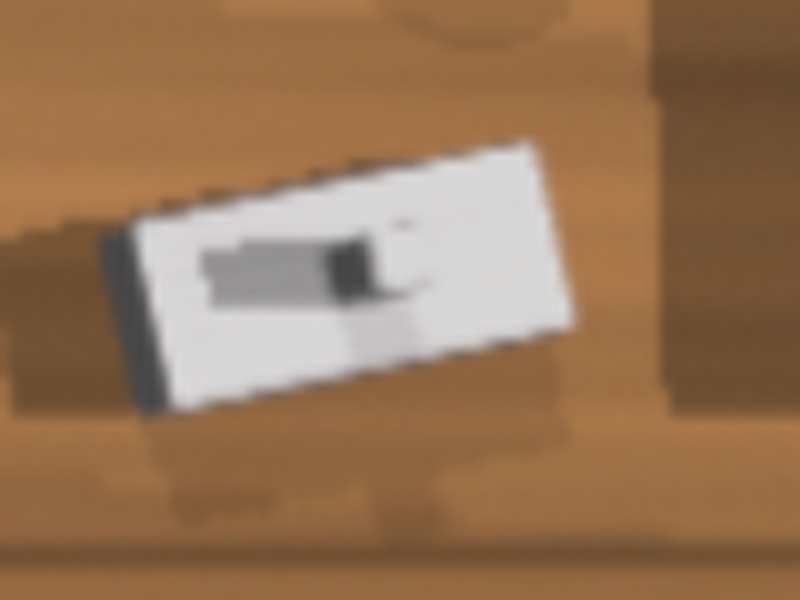

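The picture shows two purple look-alikes at (394,271) and (458,294). The bare grey-white metal block with a post is at (446,189), and the crop confirms it. Its measured size of 50x110 with the top at 36 mm fits, so that is the block meant.

>>> step_arm:
  dp:
    - [0.94,0.78,0]
    - [0.94,0.78,0]
    - [0.94,0.78,0]
    - [0.94,0.78,0]
    - [0.94,0.78,0]
  yaw: [-0.027,0,0,0,0]
  jaw: [80,80,80,80,80]

```text
time: 2.0
eef_pos: [0.288, -0.5292, 0.2056]
eef_rot: [3.124, 0.329, 0.0]
ft_force: [0.7, -0.1, -0.1]
gripper_width: 0.0644
finger_force: 0.0
```

>>> step_arm:
  dp:
    - [0.94,0.78,0]
    - [0.94,0.78,0]
    - [0.94,0.78,0]
    - [0.94,0.78,0]
    - [0.94,0.78,0]
  yaw: [0,0,0,0,0]
  jaw: [80,80,80,80,80]

```text
time: 2.5
eef_pos: [0.4054, -0.4317, 0.2056]
eef_rot: [3.124, 0.329, 0.0]
ft_force: [0.3, -0.5, 0.3]
gripper_width: 0.0646
finger_force: 0.0
```

>>> step_arm:
  dp:
    - [0.96,0.777,0]
    - [0.96,0.777,0]
    - [0.96,0.777,0]
    - [0.96,0.777,0]
    - [0,0,-0.9]
  yaw: [0,0,0,0,0]
  jaw: [80,80,80,80,80]

```text
time: 3.0
eef_pos: [0.5073, -0.3513, 0.1854]
eef_rot: [3.121, 0.34, 0.013]
ft_force: [1.2, 0.1, 0.1]
gripper_width: 0.0647
finger_force: 0.0
```

>>> step_arm:
  dp:
    - [0,0,-0.95]
    - [0,0,-0.95]
    - [0,0,-0.95]
    - [0,0,-0.9]
    - [0,0,-0.5]
  yaw: [0,0,0,0,0]
  jaw: [80,80,80,80,80]

```text
time: 3.5
eef_pos: [0.4997, -0.3542, 0.0749]
eef_rot: [-3.123, -0.329, 0.003]
ft_force: [0.9, 0.6, -1.5]
gripper_width: 0.0643
finger_force: 0.0
```

>>> step_arm:
  dp:
    - [0,0,-0.75]
    - [0,0,-0.65]
    - [0,0,0]
    - [0,0,0]
  yaw: [0,0,0,0]
  jaw: [80,80,80,80]

```text
time: 3.9
eef_pos: [0.5008, -0.355, 0.0421]
eef_rot: [3.124, 0.329, 0.001]
ft_force: [-0.7, -0.6, -0.4]
gripper_width: 0.0646
finger_force: 0.0
```

>>> step_arm:
  dp:
    - [0,0,0]
    - [0,0,0]
    - [0,0,0]
    - [0,0,0]
    - [0,0,0]
  yaw: [0,0,0,0,0]
  jaw: [255,255,255,255,255]

```text
time: 4.4
eef_pos: [0.5006, -0.3549, 0.042]
eef_rot: [3.124, 0.329, 0.0]
ft_force: [0.2, 0.1, -0.2]
gripper_width: 0.0283
finger_force: 0.0
```

>>> step_arm:
  dp:
    - [0,0,0.5]
    - [0,0,0.7]
    - [0,0,0.8]
    - [0,0,0.4]
    - [0,0,0]
  yaw: [0,0,0,0,0]
  jaw: [255,255,255,255,255]

```text
time: 4.9
eef_pos: [0.5014, -0.3554, 0.1033]
eef_rot: [3.122, 0.329, 0.004]
ft_force: [0.2, -0.4, -3.9]
gripper_width: 0.0161
finger_force: 30.0
```

>>> step_arm:
  dp:
    - [0,0,-0.5]
    - [0,0,-0.4]
    - [0,0,-0.2]
    - [0,0,0]
  yaw: [0,0,0,0]
  jaw: [255,255,255,255]

```text
time: 5.3
eef_pos: [0.4992, -0.3539, 0.072]
eef_rot: [-3.122, -0.329, 0.005]
ft_force: [0.1, 1.0, -2.9]
gripper_width: 0.0155
finger_force: 30.0
```

```bash
cat > d.py <<'E'
from h import *
p=cams.read_camera("scene");X,c,r=cloud(p)
b=(abs(X[:,0]-.5)<.09)&(abs(X[:,1]+.354)<.09)
px=p["pixels"][r,c].astype(int);g=b&(px.max(1)-px.min(1)<25)&(px.min(1)>90)
h=np.histogram(X[g][:,2],np.arange(0,.1,.004));print(list(zip(h[1].round(3),h[0])))
cv2.imwrite("pics/d.png",cv2.resize(p["pixels"][100:200,160:293][:,:,::-1],(798,600)))
E
python3 d.py
```

```text
[(np.float64(0.0), np.int64(2)), (np.float64(0.004), np.int64(2)), (np.float64(0.008), np.int64(14)), (np.float64(0.012), np.int64(21)), (np.float64(0.016), np.int64(22)), (np.float64(0.02), np.int64(23)), (np.float64(0.024), np.int64(34)), (np.float64(0.028), np.int64(22)), (np.float64(0.032), np.int64(18)), (np.float64(0.036), np.int64(34)), (np.float64(0.04), np.int64(146)), (np.float64(0.044), np.int64(147)), (np.float64(0.048), np.int64(19)), (np.float64(0.052), np.int64(3)), (np.float64(0.056), np.int64(6)), (np.float64(0.06), np.int64(6)), (np.float64(0.064), np.int64(4)), (np.float64(0.068), np.int64(2)), (np.float64(0.072), np.int64(6)), (np.float64(0.076), np.int64(12)), (np.float64(0.08), np.int64(8)), (np.float64(0.084), np.int64(7)), (np.float64(0.088), np.int64(8)), (np.float64(0.092), np.int64(4))]
```

View pics/d.png

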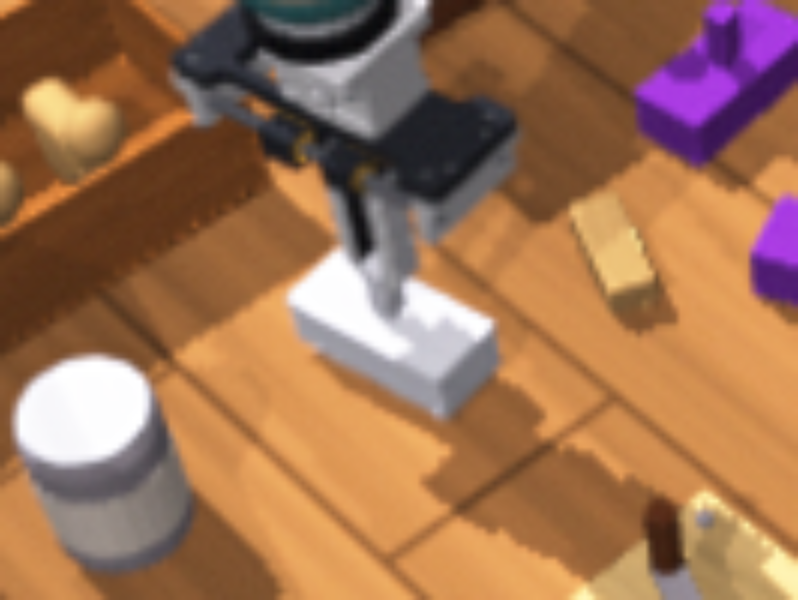

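Picture: block hangs about 8 mm above the bench at crop (395,330), gripped only near the post's top, because the fingers were still closing as I lifted. I'll set it down and regrip.

>>> step_arm:
  dp:
    - [0,0,-0.15]
    - [0,0,-0.13]
    - [0,0,0]
    - [0,0,0]
    - [0,0,0]
  yaw: [0,0,0,0,0]
  jaw: [255,255,255,200,180]

```text
time: 5.85
eef_pos: [0.5012, -0.3553, 0.068]
eef_rot: [3.123, 0.329, 0.002]
ft_force: [-0.8, -0.1, 0.0]
gripper_width: 0.0252
finger_force: 0.0
```

>>> step_arm:
  dp:
    - [0,0,0]
    - [0,0,-0.5]
    - [0,0,-0.45]
    - [0,0,0]
    - [0,0,0]
  yaw: [0,0,0,0,0]
  jaw: [180,180,180,180,255]

```text
time: 6.35
eef_pos: [0.5001, -0.3545, 0.0426]
eef_rot: [-3.123, -0.329, 0.002]
ft_force: [0.7, 0.4, 0.5]
gripper_width: 0.0228
finger_force: 0.0
```

>>> step_arm:
  dp:
    - [0,0,0]
    - [0,0,0]
    - [0,0,0]
    - [0,0,0]
    - [0,0,0]
  yaw: [0,0,0,0,0]
  jaw: [255,255,255,255,255]

```text
time: 6.85
eef_pos: [0.5004, -0.3547, 0.0434]
eef_rot: [-3.124, -0.329, 0.0]
ft_force: [0.0, 0.4, -3.8]
gripper_width: 0.0156
finger_force: 30.0
```

>>> step_arm:
  dp:
    - [0,0,0.6]
    - [0,0,0.9]
    - [0.253,0.963,0.9]
    - [0.253,0.963,0]
    - [0.253,0.963,0]
  yaw: [0,0,0,-0.044,-0.044]
  jaw: [255,255,255,255,255]

```text
time: 7.35
eef_pos: [0.5205, -0.2823, 0.1056]
eef_rot: [3.14, 0.046, 0.005]
ft_force: [0.6, 1.3, -3.3]
gripper_width: 0.0159
finger_force: 30.0
```

>>> step_arm:
  dp:
    - [0.253,0.963,0]
    - [0.253,0.963,0]
    - [0.253,0.963,0]
    - [0.253,0.963,0]
    - [0.253,0.963,0]
  yaw: [0,0,0,0,0]
  jaw: [255,255,255,255,255]

```text
time: 7.85
eef_pos: [0.5517, -0.1612, 0.1047]
eef_rot: [3.141, 0.053, 0.002]
ft_force: [0.2, 0.2, -3.9]
gripper_width: 0.016
finger_force: 30.0
```

>>> step_arm:
  dp:
    - [0.253,0.963,0]
    - [0.253,0.963,0]
    - [0.253,0.963,0]
    - [0.253,0.963,0]
    - [0,0,0]
  yaw: [0,0,0,0,0]
  jaw: [255,255,255,255,255]

```text
time: 8.35
eef_pos: [0.578, -0.0608, 0.1047]
eef_rot: [-3.138, -0.062, -0.004]
ft_force: [-0.1, 1.5, -3.2]
gripper_width: 0.0154
finger_force: 30.0
```

>>> step_arm:
  dp:
    - [0,0,0]
    - [0,0,0]
  yaw: [0,0]
  jaw: [255,255]

```text
time: 8.55
eef_pos: [0.5762, -0.067, 0.104]
eef_rot: [3.141, 0.052, 0.0]
ft_force: [0.3, -0.5, -3.0]
gripper_width: 0.0154
finger_force: 30.0
```

```bash
cat > e.py <<'E'
from h import *
import sys
J0=np.array([.5441,-.0249]);th=np.radians(1.95);Rj=np.array([[np.cos(th),-np.sin(th)],[np.sin(th),np.cos(th)]])
def jig(X): return np.c_[(X[:,:2]-J0)@Rj*1000,X[:,2]*1000]
def grab():
    for n in ("scene","top"):
        p=cams.read_camera(n);X,c,r=cloud(p);yield n,p,jig(X),c,r
if __name__=="__main__":
    for n,p,X,c,r in grab():
        px=p["pixels"][r,c].astype(int)
        for nm,zl,zh in [("blocktop",85,110),("strip",40,51),("rail",52,80)]:
            b=(abs(X[:,1])<135)&(X[:,0]>(0 if nm=="blocktop" else 50))&(X[:,0]<110)&(X[:,2]>zl)&(X[:,2]<zh)
            if nm=="blocktop": b&=(px.max(1)-px.min(1)<25)
            if b.sum()>5: print(n,nm,b.sum(),np.percentile(X[b],[2,50,98],axis=0).round(1).tolist())
    cv2.imwrite("pics/e.png",cv2.resize(p["pixels"][110:230,240:400][:,:,::-1],(800,600)))
E
python3 e.py
```

```text
scene blocktop 458 [[13.2, -93.3, 86.0], [43.3, -25.0, 94.8], [59.9, 12.8, 100.5]]
scene strip 584 [[65.5, -98.4, 40.8], [88.2, 8.0, 44.6], [99.9, 103.0, 49.1]]
scene rail 84 [[51.0, -94.3, 61.9], [59.5, -37.7, 70.7], [61.1, 13.2, 79.4]]
top strip 227 [[53.6, 48.0, 41.3], [82.4, 74.2, 46.4], [96.3, 104.3, 50.1]]
```

View pics/e.png

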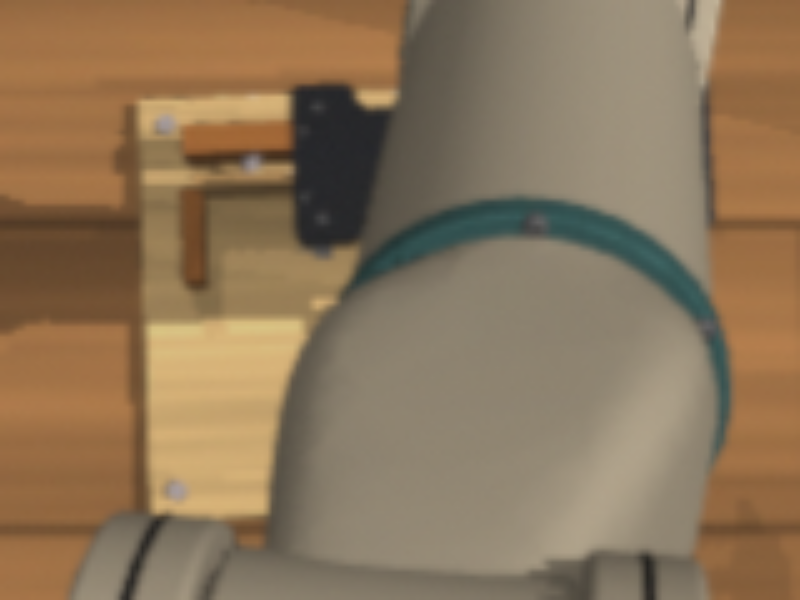

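>>> step_arm:
  dp:
    - [0,0,-0.5]
    - [0,0,-0.6]
    - [0,0,-0.4]
    - [0,0,-0.3]
    - [0,0,0]
  yaw: [0,0,0,0,0]
  jaw: [255,255,255,255,255]

```text
time: 9.15
eef_pos: [0.5754, -0.066, 0.0571]
eef_rot: [-3.141, -0.053, 0.004]
ft_force: [0.3, -1.0, -4.2]
gripper_width: 0.0161
finger_force: 30.0
```

>>> step_arm:
  dp:
    - [0,0,-0.06]
    - [0,0,0]
  yaw: [0,0]
  jaw: [255,255]

```text
time: 9.35
eef_pos: [0.5768, -0.066, 0.0573]
eef_rot: [3.141, 0.053, 0.001]
ft_force: [-0.3, -0.1, -3.4]
gripper_width: 0.016
finger_force: 30.0
```

>>> step_arm:
  dp:
    - [0,0,-0.04]
    - [0,0,0]
  yaw: [0,0]
  jaw: [255,255]

```text
time: 9.55
eef_pos: [0.5766, -0.0659, 0.0563]
eef_rot: [3.141, 0.053, 0.001]
ft_force: [0.1, -0.0, -3.2]
gripper_width: 0.0157
finger_force: 30.0
```

>>> step_arm:
  dp:
    - [0,0,-0.04]
    - [0,0,0]
  yaw: [0,0]
  jaw: [255,255]

```text
time: 9.75
eef_pos: [0.577, -0.0659, 0.0559]
eef_rot: [-3.141, -0.053, -0.002]
ft_force: [-0.1, -0.3, 3.7]
gripper_width: 0.0158
finger_force: 30.0
```

>>> step_arm:
  dp:
    - [0,0,0.02]
    - [0.06,0.002,0]
    - [0,0,0]
  yaw: [0,0,0]
  jaw: [255,255,255]

```text
time: 10.05
eef_pos: [0.5771, -0.0659, 0.0558]
eef_rot: [-3.141, -0.053, 0.003]
ft_force: [-2.7, 0.7, 5.7]
gripper_width: 0.0158
finger_force: 30.0
```

>>> step_arm:
  dp:
    - [0.06,0.002,0]
    - [0,0,0]
  yaw: [0,0]
  jaw: [255,255]

```text
time: 10.25
eef_pos: [0.5772, -0.0658, 0.0559]
eef_rot: [-3.141, -0.053, 0.007]
ft_force: [-5.2, 0.4, 9.2]
gripper_width: 0.0156
finger_force: 30.0
```

>>> step_arm:
  dp:
    - [0.06,0.002,0]
    - [0,0,0]
  yaw: [0,0]
  jaw: [255,255]

```text
time: 10.45
eef_pos: [0.5773, -0.0658, 0.0559]
eef_rot: [-3.14, -0.053, 0.011]
ft_force: [-8.5, 1.3, 12.6]
gripper_width: 0.0159
finger_force: 30.0
```

>>> step_arm:
  dp:
    - [0.06,0.002,0]
    - [0,0,0]
  yaw: [0,0]
  jaw: [255,255]

```text
time: 10.65
eef_pos: [0.5789, -0.0659, 0.0559]
eef_rot: [-3.141, -0.052, 0.01]
ft_force: [-3.9, 0.2, 3.8]
gripper_width: 0.016
finger_force: 30.0
```

>>> step_arm:
  dp:
    - [0,0,0.04]
    - [0,0,0]
    - [0,0,0]
  yaw: [0,0,0]
  jaw: [255,255,255]

```text
time: 10.95
eef_pos: [0.5823, -0.0657, 0.056]
eef_rot: [3.141, 0.053, -0.001]
ft_force: [-0.8, 0.0, -2.8]
gripper_width: 0.0157
finger_force: 30.0
```

>>> step_arm:
  dp:
    - [0.04,0.0014,0]
    - [0,0,0]
  yaw: [0,0]
  jaw: [255,255]

```text
time: 11.15
eef_pos: [0.5829, -0.0657, 0.056]
eef_rot: [3.141, 0.053, -0.002]
ft_force: [-2.6, 0.1, -3.2]
gripper_width: 0.0157
finger_force: 30.0
```

>>> step_arm:
  dp:
    - [0.04,0.0014,0]
    - [0,0,0]
  yaw: [0,0]
  jaw: [255,255]

```text
time: 11.35
eef_pos: [0.5834, -0.0657, 0.0561]
eef_rot: [-3.141, -0.053, 0.003]
ft_force: [-3.1, -1.8, -3.6]
gripper_width: 0.0158
finger_force: 30.0
```

>>> step_arm:
  dp:
    - [0.04,0.0014,0]
    - [0,0,0]
  yaw: [0,0]
  jaw: [255,255]

```text
time: 11.55
eef_pos: [0.5841, -0.0657, 0.0561]
eef_rot: [-3.141, -0.053, 0.004]
ft_force: [-4.8, -0.1, -3.4]
gripper_width: 0.0159
finger_force: 30.0
```

>>> step_arm:
  dp:
    - [-0.12,-0.004,0]
    - [0,0,0]
    - [0,0,-0.01]
    - [0,0,0]
    - [0,0,0]
  yaw: [0,0,0,0,0]
  jaw: [255,255,255,255,80]

```text
time: 12.05
eef_pos: [0.5843, -0.0657, 0.057]
eef_rot: [3.141, 0.053, 0.006]
ft_force: [-0.1, 0.2, -0.2]
gripper_width: 0.0212
finger_force: 0.0
```

>>> step_arm:
  dp:
    - [0,0,0]
    - [0,0,0]
    - [0,0,0.6]
    - [0,0,0.9]
    - [0,0,0.9]
  yaw: [0,0,0,0,0]
  jaw: [80,80,80,80,80]

```text
time: 12.55
eef_pos: [0.5828, -0.0657, 0.117]
eef_rot: [3.141, 0.053, 0.001]
ft_force: [0.4, 0.6, -0.5]
gripper_width: 0.0604
finger_force: 0.0
```

>>> step_arm:
  dp:
    - [-0.36,-0.21,0]
    - [-0.36,-0.21,0]
    - [-0.36,-0.21,0]
    - [-0.36,-0.21,0]
    - [-0.36,-0.21,0]
  yaw: [0.072,0.072,0.072,0.072,0.072]
  jaw: [80,80,80,80,80]

```text
time: 13.05
eef_pos: [0.5379, -0.0922, 0.1167]
eef_rot: [2.917, 1.164, 0.003]
ft_force: [0.1, -0.2, -0.0]
gripper_width: 0.0645
finger_force: 0.0
```

>>> step_arm:
  dp:
    - [-0.36,-0.21,0]
    - [-0.36,-0.21,0]
    - [-0.36,-0.21,0]
    - [0,0,0]
    - [0,0,0]
  yaw: [0.072,0.072,0.072,0,0]
  jaw: [80,80,80,80,80]

```text
time: 13.55
eef_pos: [0.5113, -0.1079, 0.1166]
eef_rot: [2.608, 1.75, 0.002]
ft_force: [0.1, -0.3, -0.7]
gripper_width: 0.0643
finger_force: 0.0
```

>>> step_arm:
  dp:
    - [-0.03,0,-0.7]
    - [0,0,-0.8]
    - [0,0,-0.6]
    - [0,0,0]
    - [0,0,0]
  yaw: [0,0,0,0,0]
  jaw: [80,80,80,180,200]

```text
time: 14.05
eef_pos: [0.5104, -0.1073, 0.0639]
eef_rot: [2.606, 1.754, 0.001]
ft_force: [-0.0, -0.3, -0.3]
gripper_width: 0.0516
finger_force: 0.0
```

>>> step_arm:
  dp:
    - [0,0,0]
    - [0,0,0]
    - [0,0,0]
    - [0,0,0]
    - [0,0,0]
  yaw: [0,0,0,0,0]
  jaw: [255,255,255,255,255]

```text
time: 14.55
eef_pos: [0.5119, -0.1086, 0.0643]
eef_rot: [2.603, 1.753, 0.005]
ft_force: [4.7, -3.1, -0.6]
gripper_width: 0.0165
finger_force: 30.0
```

>>> step_arm:
  dp:
    - [-0.301,0.135,0]
    - [-0.284,0.167,0]
    - [-0.264,0.197,0]
    - [-0.241,0.225,0]
    - [-0.215,0.25,0]
  yaw: [-0.055,-0.055,-0.055,-0.055,-0.055]
  jaw: [255,255,255,255,255]

```text
time: 15.05
eef_pos: [0.4799, -0.0847, 0.0643]
eef_rot: [2.984, 0.973, 0.008]
ft_force: [6.0, -3.4, -5.6]
gripper_width: 0.0163
finger_force: 30.0
```

>>> step_arm:
  dp:
    - [0,0,0]
    - [0,0,0]
  yaw: [0,0]
  jaw: [255,255]

```text
time: 15.25
eef_pos: [0.4788, -0.0834, 0.0642]
eef_rot: [2.982, 0.983, 0.005]
ft_force: [4.1, -0.7, 0.6]
gripper_width: 0.0165
finger_force: 30.0
```

>>> step_arm:
  dp:
    - [-0.186,0.272,0]
    - [-0.155,0.291,0]
    - [-0.122,0.306,0]
    - [-0.088,0.318,0]
    - [-0.053,0.326,0]
  yaw: [-0.055,-0.055,-0.055,-0.055,-0.055]
  jaw: [255,255,255,255,255]

```text
time: 15.75
eef_pos: [0.4648, -0.0474, 0.0642]
eef_rot: [3.137, 0.128, 0.008]
ft_force: [7.3, -6.1, -2.3]
gripper_width: 0.0161
finger_force: 30.0
```

>>> step_arm:
  dp:
    - [0,0,0]
    - [0,0,0]
  yaw: [0,0]
  jaw: [255,255]

```text
time: 15.95
eef_pos: [0.4646, -0.046, 0.0642]
eef_rot: [3.138, 0.136, 0.007]
ft_force: [5.4, -1.3, -0.0]
gripper_width: 0.0161
finger_force: 30.0
```

>>> step_arm:
  dp:
    - [0,0,0]
    - [0,0,0]
    - [0,0,0.4]
    - [0,0,1]
    - [0,0,1]
  yaw: [0,0,0,0,-0.026]
  jaw: [120,120,120,120,255]

```text
time: 16.45
eef_pos: [0.4606, -0.0454, 0.1245]
eef_rot: [-3.141, -0.052, 0.004]
ft_force: [0.6, -0.7, -0.1]
gripper_width: 0.0432
finger_force: 0.0
```

>>> step_arm:
  dp:
    - [0.835,-0.685,0]
    - [0.835,-0.685,0]
    - [0.835,-0.685,0]
    - [0.835,-0.685,0]
    - [0.835,-0.685,0]
  yaw: [0,0,0,0,0]
  jaw: [255,255,255,255,255]

```text
time: 16.95
eef_pos: [0.5662, -0.1316, 0.1243]
eef_rot: [-3.141, -0.054, 0.002]
ft_force: [0.8, -0.3, 0.4]
gripper_width: 0.0038
finger_force: 0.0
```

>>> step_arm:
  dp:
    - [0.835,-0.685,0]
    - [0,0,0]
    - [0,0,0]
  yaw: [0,0,0]
  jaw: [255,255,255]

```text
time: 17.25
eef_pos: [0.5862, -0.1482, 0.1237]
eef_rot: [-3.14, -0.052, 0.003]
ft_force: [0.2, 0.6, -0.9]
gripper_width: 0.0003
finger_force: 0.0
```

```bash
cat > f.py <<'E'
from h import *
import e
e.J0=np.array([.5458,-.0246])
for n,p,X,c,r in e.grab():
    px=p["pixels"][r,c].astype(int);gr=(px.max(1)-px.min(1)<25)&(px.min(1)>60)
    b=gr&(X[:,2]>42)&(X[:,2]<53)&(X[:,0]>5)&(X[:,0]<75)&(abs(X[:,1])<120)
    print(n,"block top",b.sum(),np.percentile(X[b],[1,50,99],axis=0).round(1).tolist())
    b=gr&(X[:,2]>75)&(X[:,2]<90)&(X[:,0]>20)&(X[:,0]<55)&(abs(X[:,1])<100)
    print(n,"post",b.sum(),X[b].mean(0).round(1) if b.any() else 0)
    if n=="scene": cv2.imwrite("pics/f.png",cv2.resize(p["pixels"][160:280,200:360][:,:,::-1],(800,600)))
E
python3 f.py
```

```text
scene block top 499 [[6.6, -95.5, 42.3], [42.9, -30.0, 46.9], [65.5, 13.5, 52.1]]
scene post 37 [ 41.3 -40.6  82.8]
top block top 636 [[6.5, -93.8, 43.9], [30.1, -27.5, 48.6], [62.8, 10.9, 52.8]]
top post 37 [ 36.1 -41.6  85.6]
```

View pics/f.png

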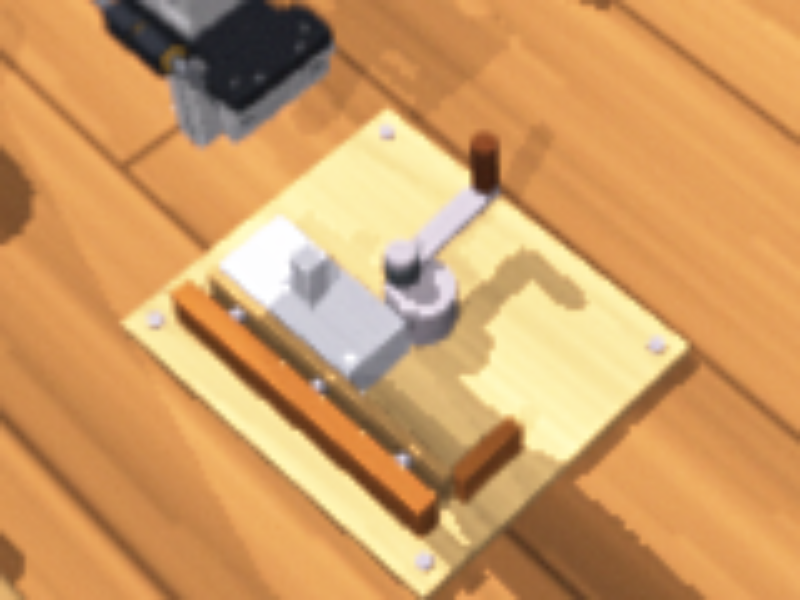

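The picture shows the block flat in the channel's right end at crop (315,300), against the strip, with the roller at (420,300). Next I'll descend behind its right end and do the drag test.

>>> step_arm:
  dp:
    - [0,0,-0.9]
    - [0,0,-0.9]
    - [0,0,-0.9]
    - [0,0,-0.8]
    - [0,0,-0.5]
  yaw: [0,0,0,0,0]
  jaw: [255,255,255,255,255]

```text
time: 17.85
eef_pos: [0.5856, -0.1469, 0.0226]
eef_rot: [-3.14, -0.055, 0.004]
ft_force: [-0.4, 1.0, 0.0]
gripper_width: 0.0006
finger_force: 0.0
```

>>> step_arm:
  dp:
    - [0,0.2,0]
    - [0,0.2,0]
    - [0,0,0]
  yaw: [0,0,0]
  jaw: [255,255,255]

```text
time: 18.15
eef_pos: [0.588, -0.1367, 0.0248]
eef_rot: [-3.14, -0.056, -0.002]
ft_force: [0.1, -0.3, 0.1]
gripper_width: 0.0006
finger_force: 0.0
```

>>> step_arm:
  dp:
    - [0,0.06,0]
    - [0,0.06,0]
  yaw: [0,0]
  jaw: [255,255]

```text
time: 18.35
eef_pos: [0.5877, -0.1354, 0.0245]
eef_rot: [3.141, 0.053, 0.002]
ft_force: [-0.2, 0.0, -0.2]
gripper_width: 0.0005
finger_force: 0.0
```

>>> step_arm:
  dp:
    - [0,0.06,0]
    - [0,0.06,0]
  yaw: [0,0]
  jaw: [255,255]

```text
time: 18.55
eef_pos: [0.5874, -0.1332, 0.0241]
eef_rot: [3.14, 0.053, 0.001]
ft_force: [0.2, -3.8, 1.2]
gripper_width: 0.0004
finger_force: 1.7
```

Contact; continue slowly.

>>> step_arm:
  dp:
    - [0,0.05,0]
    - [0,0.05,0]
  yaw: [0,0]
  jaw: [255,255]

```text
time: 18.75
eef_pos: [0.5874, -0.1323, 0.0241]
eef_rot: [3.138, 0.051, 0.002]
ft_force: [-0.4, -5.1, 1.6]
gripper_width: 0.0004
finger_force: 2.6
```

>>> step_arm:
  dp:
    - [0,0.05,0]
    - [0,0.05,0]
  yaw: [0,0]
  jaw: [255,255]

```text
time: 18.95
eef_pos: [0.5873, -0.1299, 0.0241]
eef_rot: [3.138, 0.05, 0.001]
ft_force: [-0.3, -4.9, 2.1]
gripper_width: 0.0004
finger_force: 2.6
```

>>> step_arm:
  dp:
    - [0,0.05,0]
    - [0,0.05,0]
  yaw: [0,0]
  jaw: [255,255]

```text
time: 19.15
eef_pos: [0.5872, -0.1274, 0.0241]
eef_rot: [3.138, 0.05, 0.001]
ft_force: [-0.8, -5.0, 2.1]
gripper_width: 0.0005
finger_force: 2.6
```

>>> step_arm:
  dp:
    - [0,0.05,0]
  yaw: [0]
  jaw: [255]

```text
time: 19.25
eef_pos: [0.5872, -0.1262, 0.0241]
eef_rot: [3.138, 0.05, 0.001]
ft_force: [-0.1, -5.0, 1.9]
gripper_width: 0.0005
finger_force: 2.6
```

>>> step_arm:
  dp:
    - [0,-0.4,0]
    - [0,0,0.9]
    - [0,0,1]
    - [0,0,1]
    - [0,0,1]
  yaw: [0,0,0,0,0]
  jaw: [255,255,100,100,100]

```text
time: 19.75
eef_pos: [0.5869, -0.1332, 0.1219]
eef_rot: [-3.14, -0.053, 0.001]
ft_force: [-0.8, 0.3, 0.1]
gripper_width: 0.0211
finger_force: 0.0
```

>>> step_arm:
  dp:
    - [-0.823,0.582,0.1]
    - [-0.823,0.582,0]
    - [-0.823,0.582,0]
    - [-0.823,0.582,0]
    - [-0.823,0.582,0]
  yaw: [0,0,0,0,0]
  jaw: [100,100,100,100,100]

```text
time: 20.25
eef_pos: [0.4834, -0.06, 0.1237]
eef_rot: [-3.14, -0.053, 0.0]
ft_force: [0.2, 0.6, 0.6]
gripper_width: 0.057
finger_force: 0.0
```

>>> step_arm:
  dp:
    - [-0.823,0.582,0]
    - [0,0,0]
    - [0,0,-0.6]
    - [0,0,-0.9]
    - [0,0,-0.9]
  yaw: [0,0,0,0,0]
  jaw: [100,100,100,100,100]

```text
time: 20.75
eef_pos: [0.4653, -0.0466, 0.0634]
eef_rot: [-3.141, -0.053, -0.004]
ft_force: [0.2, -0.8, -0.2]
gripper_width: 0.0568
finger_force: 0.0
```

>>> step_arm:
  dp:
    - [0,0,0]
    - [0,0,0]
    - [0,0,0]
    - [0,0,0]
    - [0,0,0]
  yaw: [0,0,0,0,0]
  jaw: [255,255,255,255,255]

```text
time: 21.25
eef_pos: [0.4644, -0.0462, 0.0645]
eef_rot: [3.141, 0.053, 0.002]
ft_force: [-0.4, 0.4, -0.8]
gripper_width: 0.0205
finger_force: 0.0
```

>>> step_arm:
  dp:
    - [0,0,0]
    - [0,0,0]
    - [0,0,0]
    - [0,0,0]
  yaw: [0,0,0,0]
  jaw: [255,255,255,255]

```text
time: 21.65
eef_pos: [0.4642, -0.0461, 0.0643]
eef_rot: [-3.141, -0.053, -0.002]
ft_force: [-0.3, 1.0, 6.3]
gripper_width: 0.016
finger_force: 30.0
```

>>> step_arm:
  dp:
    - [0,0.1,0]
    - [-0.005,0.1,0]
    - [-0.01,0.06,0]
    - [0,0,0]
    - [0,0,0]
  yaw: [-0.014,-0.014,-0.014,0,0]
  jaw: [255,255,255,255,255]

```text
time: 22.15
eef_pos: [0.4639, -0.0416, 0.0643]
eef_rot: [3.138, -0.08, 0.003]
ft_force: [-1.6, -4.5, 5.7]
gripper_width: 0.0162
finger_force: 30.0
```

>>> step_arm:
  dp:
    - [0,0.08,0]
    - [0,0,0]
    - [0,0,0]
  yaw: [0,0,0]
  jaw: [255,255,255]

```text
time: 22.45
eef_pos: [0.4639, -0.0403, 0.0643]
eef_rot: [3.138, -0.082, 0.003]
ft_force: [-0.6, -5.8, 4.1]
gripper_width: 0.0169
finger_force: 30.0
```

>>> step_arm:
  dp:
    - [0,0.025,0]
    - [0,0,0]
    - [0,0,0]
    - [0,0,0]
    - [0,0,0]
  yaw: [0,0,0,0,0]
  jaw: [255,255,255,120,120]

```text
time: 22.95
eef_pos: [0.4632, -0.037, 0.0637]
eef_rot: [-3.14, 0.079, 0.0]
ft_force: [-0.1, -0.5, 0.3]
gripper_width: 0.0288
finger_force: 0.0
```

>>> step_arm:
  dp:
    - [0,0,0.4]
    - [0,0,1]
    - [0,0,1]
    - [0.825,-0.7,0]
    - [0.825,-0.7,0]
  yaw: [0,0,0.042,0,0]
  jaw: [120,120,255,255,255]

```text
time: 23.45
eef_pos: [0.5056, -0.0714, 0.1255]
eef_rot: [-3.14, -0.057, -0.003]
ft_force: [-0.4, 0.3, -0.1]
gripper_width: 0.0277
finger_force: 0.0
```

>>> step_arm:
  dp:
    - [0.825,-0.7,0]
    - [0.825,-0.7,0]
    - [0.825,-0.7,0]
    - [0.825,-0.7,0]
    - [0,0,0]
  yaw: [0,0,0,0,0]
  jaw: [255,255,255,255,255]

```text
time: 23.95
eef_pos: [0.5895, -0.1449, 0.1244]
eef_rot: [3.139, 0.05, 0.005]
ft_force: [-0.8, -0.3, 1.0]
gripper_width: 0.0005
finger_force: 0.0
```

>>> step_arm:
  dp:
    - [0,0,-0.6]
    - [0,0,-0.9]
    - [0,0,-0.9]
    - [0,0,-0.9]
    - [0,0,-0.7]
  yaw: [0,0,0,0,0]
  jaw: [255,255,255,255,255]

```text
time: 24.45
eef_pos: [0.5859, -0.1407, 0.0229]
eef_rot: [-3.14, -0.055, 0.003]
ft_force: [0.6, 0.7, 0.1]
gripper_width: 0.0001
finger_force: 0.0
```

>>> step_arm:
  dp:
    - [0,0.2,0]
    - [0,0.1,0]
    - [0,0,0]
  yaw: [0,0,0]
  jaw: [255,255,255]

```text
time: 24.75
eef_pos: [0.5879, -0.1334, 0.025]
eef_rot: [-3.141, -0.055, -0.002]
ft_force: [0.7, -1.2, 0.6]
gripper_width: 0.0006
finger_force: 0.0
```

>>> step_arm:
  dp:
    - [0,0.06,0]
    - [0,0.06,0]
    - [0,0.06,0]
  yaw: [0,0,0]
  jaw: [255,255,255]

```text
time: 25.05
eef_pos: [0.5874, -0.1301, 0.0243]
eef_rot: [3.141, 0.053, 0.001]
ft_force: [0.6, -0.7, -0.5]
gripper_width: 0.0002
finger_force: 0.0
```

>>> step_arm:
  dp:
    - [0,0.05,0]
    - [0,0.05,0]
  yaw: [0,0]
  jaw: [255,255]

```text
time: 25.25
eef_pos: [0.5871, -0.1275, 0.0238]
eef_rot: [3.141, 0.053, 0.0]
ft_force: [-0.6, 0.1, 0.7]
gripper_width: 0.0003
finger_force: 0.0
```

>>> step_arm:
  dp:
    - [0,0.05,0]
    - [0,0.05,0]
  yaw: [0,0]
  jaw: [255,255]

```text
time: 25.45
eef_pos: [0.5871, -0.1264, 0.0238]
eef_rot: [3.139, 0.052, 0.0]
ft_force: [0.1, -4.3, -0.4]
gripper_width: 0.0004
finger_force: 2.1
```

>>> step_arm:
  dp:
    - [0,0.05,0]
    - [0,0.05,0]
  yaw: [0,0]
  jaw: [255,255]

```text
time: 25.65
eef_pos: [0.5871, -0.126, 0.0239]
eef_rot: [3.137, 0.05, 0.001]
ft_force: [0.8, -6.4, 0.3]
gripper_width: 0.0003
finger_force: 3.5
```

>>> step_arm:
  dp:
    - [0,0.05,0]
    - [0,0.05,0]
  yaw: [0,0]
  jaw: [255,255]

```text
time: 25.85
eef_pos: [0.587, -0.1238, 0.0239]
eef_rot: [3.137, 0.05, 0.001]
ft_force: [0.1, -7.6, -0.8]
gripper_width: 0.0006
finger_force: 3.5
```

>>> step_arm:
  dp:
    - [0,0.05,0]
    - [0,0.05,0]
  yaw: [0,0]
  jaw: [255,255]

```text
time: 26.05
eef_pos: [0.5869, -0.1212, 0.0239]
eef_rot: [3.137, 0.05, 0.001]
ft_force: [-0.9, -7.0, -0.3]
gripper_width: 0.0008
finger_force: 3.4
```

>>> step_arm:
  dp:
    - [0,0.05,0]
  yaw: [0]
  jaw: [255]

```text
time: 26.15
eef_pos: [0.5868, -0.12, 0.0239]
eef_rot: [3.137, 0.049, 0.0]
ft_force: [-0.4, -6.9, 0.4]
gripper_width: 0.0005
finger_force: 3.4
```

>>> step_arm:
  dp:
    - [0,0.05,0]
  yaw: [0]
  jaw: [255]

```text
time: 26.25
eef_pos: [0.5868, -0.1187, 0.0238]
eef_rot: [3.137, 0.05, 0.0]
ft_force: [-0.9, -6.5, -0.4]
gripper_width: 0.0004
finger_force: 3.4
```

>>> step_arm:
  dp:
    - [0,0.05,0]
  yaw: [0]
  jaw: [255]

```text
time: 26.35
eef_pos: [0.5867, -0.1174, 0.0238]
eef_rot: [3.137, 0.05, 0.0]
ft_force: [-0.7, -6.7, -0.1]
gripper_width: 0.0003
finger_force: 3.4
```

Drag is steady at about 6.8 N, which is acceptable. I'll close the crank slightly more to centre it at 8–9 N.

>>> step_arm:
  dp:
    - [0,-0.4,0]
    - [0,0,0.9]
    - [0,0,1]
    - [0,0,1]
    - [0,0,1]
  yaw: [0,0,0,0,0]
  jaw: [255,255,120,120,120]

```text
time: 26.85
eef_pos: [0.587, -0.1234, 0.1221]
eef_rot: [-3.14, -0.053, 0.001]
ft_force: [-0.3, 0.5, -0.4]
gripper_width: 0.0209
finger_force: 0.0
```

>>> step_arm:
  dp:
    - [-0.827,0.551,0.1]
    - [-0.827,0.551,0]
    - [-0.827,0.551,0]
    - [-0.827,0.551,0]
    - [-0.827,0.551,0]
  yaw: [0,-0.042,0,0,0]
  jaw: [120,120,120,120,120]

```text
time: 27.35
eef_pos: [0.4829, -0.0541, 0.1239]
eef_rot: [-3.14, 0.079, -0.0]
ft_force: [-0.3, 0.1, 0.4]
gripper_width: 0.0496
finger_force: 0.0
```

>>> step_arm:
  dp:
    - [-0.827,0.551,0]
    - [0,0,0]
    - [0,0,-0.6]
    - [0,0,-0.9]
    - [0,0,-0.9]
  yaw: [0,0,0,0,0]
  jaw: [120,120,120,120,120]

```text
time: 27.85
eef_pos: [0.465, -0.0416, 0.0634]
eef_rot: [-3.141, 0.079, -0.005]
ft_force: [0.9, 0.1, -0.2]
gripper_width: 0.0498
finger_force: 0.0
```

>>> step_arm:
  dp:
    - [0,0,0]
    - [0,0,0]
    - [0,0,0]
    - [0,0,0]
    - [0,0,0]
  yaw: [0,0,0,0,0]
  jaw: [255,255,255,255,255]

```text
time: 28.35
eef_pos: [0.4639, -0.0408, 0.0646]
eef_rot: [-3.14, 0.078, -0.003]
ft_force: [0.3, 1.4, 3.7]
gripper_width: 0.0166
finger_force: 30.0
```

>>> step_arm:
  dp:
    - [0,0,0]
    - [0,0,0]
    - [0,0,0]
  yaw: [0,0,0]
  jaw: [255,255,255]

```text
time: 28.65
eef_pos: [0.4639, -0.0408, 0.0645]
eef_rot: [-3.14, 0.078, -0.003]
ft_force: [0.5, 1.7, 6.7]
gripper_width: 0.0167
finger_force: 30.0
```

>>> step_arm:
  dp:
    - [0,0.08,0]
    - [0,0.08,0]
    - [0,0.05,0]
    - [0,0,0]
    - [0,0,0]
  yaw: [-0.013,-0.013,0,0,0]
  jaw: [255,255,255,255,255]

```text
time: 29.15
eef_pos: [0.4639, -0.0384, 0.0645]
eef_rot: [3.135, -0.162, 0.004]
ft_force: [0.1, -4.5, 6.0]
gripper_width: 0.0166
finger_force: 30.0
```

>>> step_arm:
  dp:
    - [0,0.06,0]
    - [0,0,0]
    - [0,0,0]
  yaw: [0,0,0]
  jaw: [255,255,255]

```text
time: 29.45
eef_pos: [0.4639, -0.0375, 0.0645]
eef_rot: [3.134, -0.163, 0.004]
ft_force: [-1.9, -7.0, 5.4]
gripper_width: 0.0166
finger_force: 30.0
```

>>> step_arm:
  dp:
    - [0,0.02,0]
    - [0,0,0]
    - [0,0,0]
    - [0,0,0]
    - [0,0,0]
  yaw: [0,0,0,0,0]
  jaw: [255,255,120,120,120]

```text
time: 29.95
eef_pos: [0.4629, -0.0335, 0.0637]
eef_rot: [-3.137, 0.16, 0.001]
ft_force: [0.3, 0.7, 0.1]
gripper_width: 0.037
finger_force: 0.0
```

>>> step_arm:
  dp:
    - [0,0,0.4]
    - [0,0,1]
    - [0,0,1]
    - [0.827,-0.655,0]
    - [0.827,-0.655,0]
  yaw: [0,0,0.068,0,0]
  jaw: [120,120,255,255,255]

```text
time: 30.45
eef_pos: [0.5054, -0.0663, 0.1255]
eef_rot: [-3.141, -0.056, -0.003]
ft_force: [0.0, -0.0, -0.1]
gripper_width: 0.0291
finger_force: 0.0
```

>>> step_arm:
  dp:
    - [0.827,-0.655,0]
    - [0.827,-0.655,0]
    - [0.827,-0.655,0]
    - [0.827,-0.655,0]
    - [0,0,0]
  yaw: [0,0,0,0,0]
  jaw: [255,255,255,255,255]

```text
time: 30.95
eef_pos: [0.5896, -0.1351, 0.1244]
eef_rot: [3.139, 0.05, 0.005]
ft_force: [-0.5, 0.4, 0.1]
gripper_width: 0.0004
finger_force: 0.0
```

>>> step_arm:
  dp:
    - [0,0,-0.6]
    - [0,0,-0.9]
    - [0,0,-0.9]
    - [0,0,-0.9]
    - [0,0,-0.7]
  yaw: [0,0,0,0,0]
  jaw: [255,255,255,255,255]

```text
time: 31.45
eef_pos: [0.5859, -0.131, 0.023]
eef_rot: [-3.14, -0.054, 0.003]
ft_force: [-0.3, -0.2, -0.0]
gripper_width: 0.0005
finger_force: 0.0
```

>>> step_arm:
  dp:
    - [0,0.2,0]
    - [0,0.12,0]
    - [0,0.06,0]
    - [0,0.06,0]
    - [0,0.06,0]
  yaw: [0,0,0,0,0]
  jaw: [255,255,255,255,255]

```text
time: 31.95
eef_pos: [0.5877, -0.1196, 0.0247]
eef_rot: [3.141, 0.053, 0.002]
ft_force: [0.1, -0.2, 0.5]
gripper_width: 0.0002
finger_force: 0.0
```

>>> step_arm:
  dp:
    - [0,0.06,0]
    - [0,0.06,0]
    - [0,0.06,0]
    - [0,0.05,0]
  yaw: [0,0,0,0]
  jaw: [255,255,255,255]

```text
time: 32.35
eef_pos: [0.5873, -0.1174, 0.0242]
eef_rot: [3.137, 0.05, 0.002]
ft_force: [-0.9, -7.6, 1.1]
gripper_width: 0.0004
finger_force: 4.0
```

>>> step_arm:
  dp:
    - [0,0.05,0]
    - [0,0.05,0]
  yaw: [0,0]
  jaw: [255,255]

```text
time: 32.55
eef_pos: [0.5873, -0.1166, 0.0242]
eef_rot: [3.135, 0.048, 0.002]
ft_force: [-1.1, -9.1, 1.2]
gripper_width: 0.0007
finger_force: 4.5
```

>>> step_arm:
  dp:
    - [0,0.05,0]
    - [0,0.05,0]
  yaw: [0,0]
  jaw: [255,255]

```text
time: 32.75
eef_pos: [0.5872, -0.1142, 0.0242]
eef_rot: [3.135, 0.048, 0.002]
ft_force: [-0.2, -9.1, 1.7]
gripper_width: 0.0005
finger_force: 4.6
```

>>> step_arm:
  dp:
    - [-0.005,0.14,0]
    - [-0.005,0.16,0]
    - [-0.005,0.16,0]
    - [-0.005,0.16,0]
    - [-0.005,0.16,0]
  yaw: [0,0,0,0,0]
  jaw: [255,255,255,255,255]

```text
time: 33.25
eef_pos: [0.5865, -0.0947, 0.0241]
eef_rot: [3.135, 0.048, 0.002]
ft_force: [-0.3, -10.1, 2.0]
gripper_width: 0.0008
finger_force: 4.6
```

>>> step_arm:
  dp:
    - [-0.005,0.16,0]
    - [-0.005,0.16,0]
    - [-0.005,0.16,0]
    - [-0.005,0.16,0]
    - [-0.005,0.16,0]
  yaw: [0,0,0,0,0]
  jaw: [255,255,255,255,255]

```text
time: 33.75
eef_pos: [0.5858, -0.0747, 0.0242]
eef_rot: [3.135, 0.048, 0.001]
ft_force: [-1.9, -9.6, 2.7]
gripper_width: 0.0006
finger_force: 4.7
```

>>> step_arm:
  dp:
    - [-0.005,0.14,0]
    - [-0.005,0.1,0]
    - [-0.003,0.1,0]
    - [0,0.08,0]
  yaw: [0,0,0,0]
  jaw: [255,255,255,255]

```text
time: 34.15
eef_pos: [0.5854, -0.0641, 0.0242]
eef_rot: [3.136, 0.048, 0.001]
ft_force: [-1.5, -9.3, 2.1]
gripper_width: 0.0005
finger_force: 4.8
```

>>> step_arm:
  dp:
    - [-0.003,0.08,0]
    - [-0.003,0.08,0]
    - [-0.003,0.08,0]
    - [-0.003,0.06,0]
  yaw: [0,0,0,0]
  jaw: [255,255,255,255]

```text
time: 34.55
eef_pos: [0.5851, -0.0567, 0.0242]
eef_rot: [3.136, 0.048, 0.001]
ft_force: [-1.4, -9.7, 2.7]
gripper_width: 0.0007
finger_force: 4.8
```

>>> step_arm:
  dp:
    - [0,0.05,0]
    - [0,0.05,0]
  yaw: [0,0]
  jaw: [255,255]

```text
time: 34.75
eef_pos: [0.585, -0.0543, 0.0241]
eef_rot: [3.135, 0.048, 0.001]
ft_force: [-1.4, -10.0, 3.0]
gripper_width: 0.0004
finger_force: 4.8
```

>>> step_arm:
  dp:
    - [0,0.05,0]
    - [0,0.03,0]
  yaw: [0,0]
  jaw: [255,255]

```text
time: 34.95
eef_pos: [0.585, -0.0522, 0.0242]
eef_rot: [3.136, 0.048, 0.0]
ft_force: [-0.5, -9.6, 3.0]
gripper_width: 0.0006
finger_force: 4.8
```

>>> step_arm:
  dp:
    - [0,0.04,0]
    - [0,0.04,0]
  yaw: [0,0]
  jaw: [255,255]

```text
time: 35.15
eef_pos: [0.5849, -0.0511, 0.0242]
eef_rot: [3.135, 0.047, 0.0]
ft_force: [-1.3, -11.8, 3.1]
gripper_width: -0.0
finger_force: 6.1
```

>>> step_arm:
  dp:
    - [0,0.04,0]
    - [0,0.04,0]
  yaw: [0,0]
  jaw: [255,255]

```text
time: 35.35
eef_pos: [0.5849, -0.0511, 0.0242]
eef_rot: [3.132, 0.046, 0.001]
ft_force: [-2.5, -15.8, 2.5]
gripper_width: 0.0007
finger_force: 7.7
```

>>> step_arm:
  dp:
    - [0,0.04,0]
    - [0,0.04,0]
  yaw: [0,0]
  jaw: [255,255]

```text
time: 35.55
eef_pos: [0.5849, -0.0511, 0.0242]
eef_rot: [3.13, 0.044, 0.001]
ft_force: [-2.4, -19.0, 1.9]
gripper_width: 0.0005
finger_force: 9.3
```

The block has reached the stop: its position stays fixed while the force climbs. I'll back off and check.

>>> step_arm:
  dp:
    - [0,-0.4,0]
    - [0,-0.6,0]
    - [0,0,0.6]
    - [0,0,1]
    - [0,0,1]
  yaw: [0,0,0,0,0]
  jaw: [255,255,255,255,255]

```text
time: 36.05
eef_pos: [0.5851, -0.0649, 0.09]
eef_rot: [-3.14, -0.054, 0.001]
ft_force: [0.1, 0.0, -0.0]
gripper_width: 0.0003
finger_force: 0.0
```

>>> step_arm:
  dp:
    - [0,-0.8,1]
    - [0,-1,1]
    - [0,-1,0.5]
    - [0,-1,0]
    - [0,0,0]
  yaw: [0,0,0,0,0]
  jaw: [255,255,255,255,255]

```text
time: 36.55
eef_pos: [0.5853, -0.165, 0.1531]
eef_rot: [3.139, 0.045, 0.004]
ft_force: [0.5, -1.4, -0.3]
gripper_width: 0.0001
finger_force: 0.0
```

```bash
sed -i 's#pics/f.png#pics/g.png#' f.py; python3 f.py
```

```text
scene block top 548 [[7.3, -12.2, 42.4], [43.5, 47.0, 46.8], [66.4, 95.1, 51.0]]
scene post 40 [42.3 41.8 83.1]
top block top 800 [[7.0, -14.3, 43.6], [36.8, 36.7, 48.8], [64.6, 92.9, 52.5]]
top post 48 [38.3 38.6 85.7]
```

View pics/g.png

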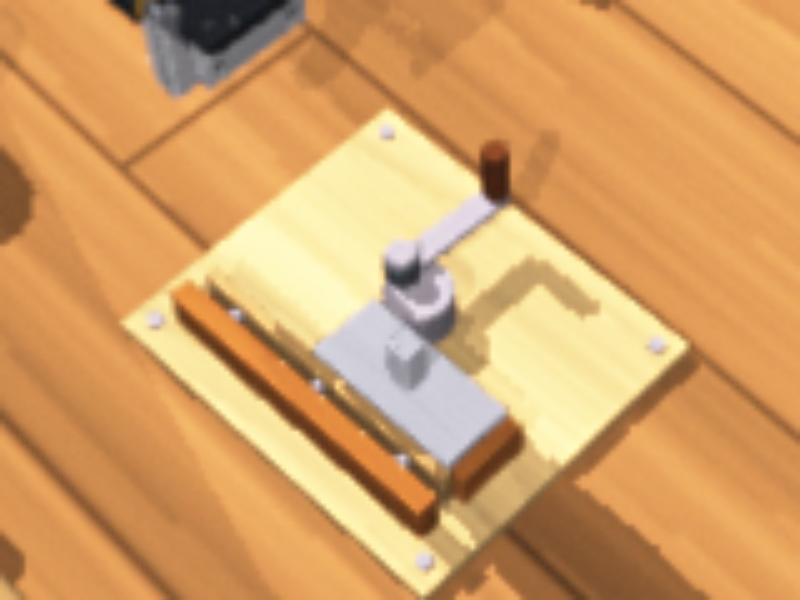

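The picture shows the block's end against the stop at crop (480,440), with its post at y ≈ 40. It sits nipped between the roller at (420,295) and the strip, and the arm is clear.

```bash
python3 -c "
from station import order
print(order.job_done())"
```

```text
the job is handed in; nothing more can be done
None
```

The block was set lightly nipped in the channel's right-hand end, slid at that setting (about 9–10 N of drag, slightly above the 8–9 N ideal but under the 13 N limit) to the wooden stop, left there nipped with the arm clear, and handed in at about 37 s.

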